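# Pack the dental case tray

### The arm

A 6-joint arm with a two-finger parallel gripper is mounted at the origin on the work surface. World frame = base frame: x ahead of the robot, y to its left, z up, the work surface at z = 0. Lengths are in m, angles in degrees, forces in N, time in s.
With the tool pointing down it reaches from about 0.25 to 0.725 m from the base axis. Payload 9.7 kg.
Tool frame: the origin (TCP) lies midway between the tips of the shut fingers; the grasp point (between the pads) lies 19 mm behind it (bot.pinch_z is the distance from the TCP to the grasp point, in m); z points along the fingers, y is the line along which they close (so a half turn about z gives the same grasp; the last joint's range is limited). The gripper opens to 85 mm and grips with 20 to 120 N. Pads are 22 mm wide; open, the fingers measure 114 mm over their backs; the gripper's body (76 mm by 85 mm) begins 54 mm behind the grasp point. The pads swing forward as they close: fully open they stand 13 mm farther back than shut.
Start: joints at [-63.713, 4.979, 10.078, 95.1, 0, 90], TCP at [0.244, -0.493, 0.231] pointing down, gripper open.
Joint ranges: [-179.16, 179.16], [-48.56, 103.87], [-65.8, 70.77], [-126.05, 130.52], [-82.76, 87.17], [-180, 180]. Speed limits (degrees/s): [127.2, 127.2, 147.25, 180, 180, 180].

### API

Orientations are given as [roll, pitch, yaw] about the fixed x, y, z axes, in that order (R = Rz(yaw) Ry(pitch) Rx(roll)).
In Python, from workcell import sensors, camera, ticket, bot gives the robot as it stands.
- The arm moves only by the shell command python3 -m handwheel 'ROWS' [FORCE]. ROWS is a JSON object of lists of equal length, an entry for each row: "gripper": the opening, from -1 (shut) to 1 (fully open); "slide": the shift along the tool's x, y, z in mm, a list of three; "yaw": the turn about the tool's z in rad. A call has 1 to 8 rows; each row shifts and turns the commanded pose from where the row before left it, along the tool's axes as they then stand; what a row does not reach is not made up. A row lasts 1/12 s, in which the tool goes at most 41.7 mm and 7.16 degrees, less where a joint would pass 70% of its speed; a pose out of reach is approached as far as the arm can. A call is refused whole if a number of a shift passes 41.7 or a number of a turn 0.125, either way. A call with a gripper value outside its range is refused whole. The fingers move at their own pace and stop on an object; FORCE is the grip in N (left out, the last holds). Time passes only in rows, so rows that do not move let the fingers close. It gives the time, the measured TCP pose, the force, the opening and the grip force at its end, in the units of the state.
- sensors.get_obs(): the state, without advancing time (a new reading comes with each control period).
- camera(name): name is "scene" or "top"; returns a dict with "img" (400x640x3 uint8, red, green, blue), "fx", "fy", "cx", "cy" (pixels), "R" (3x3) and "t" (3): a world point X has camera coordinates R X + t. Camera axes: x right, y down, z forward; pixel columns grow to the right and rows downward; lengths in m; the calibration is good to about 2 mm. A picture is of the moment at which its call begins. There is no depth.
- ticket.job_done(): hands the job in; it is judged then, once.
The state is a dict: "time": time; "q": joint angles; "qd": joint speeds; "joint_efforts": joint torques, N m; "ee_pos": TCP position; "tcp_rot": TCP orientation; "wrist_force": force on the tool from outside, world axes, zero at the start; "torque": the same for the moment, N m; "opening": finger opening in m; "grasp_force": force on a finger pad.
Only numpy, scipy, OpenCV 4.12 (cv2) and the standard library are available. Lean on these libraries where they do the work, as an engineer would, in place of code of your own. Each camera call takes 0.05 s, during which the arm holds its last target. There are 200 camera calls.

### The job

Pack this patient's case: set the full plaster arch, the single-tooth die, the round mounting plate with the hub and the strip of teeth into the case tray, each upright and flat on the floor of the recess that has its own outline. Set each one down rather than dropping it. The half-arch model and the flat ring without a hub belong to another case: leave them where they are on the bench.

Things in the scene. Friction and masses are not known exactly. Their poses are not given: they have to be found in the camera images.
- arch_model: Full dental arch in plaster, to pack: D-shaped base 60 x 60 mm, 24 mm high, upright sides; on top a U of white teeth 10 mm high (34 mm in all). Origin: centre of the underside; z up; +x to the rounded front, flat heel at x = -30 mm. Its flat sides, 60 mm apart across y, run from x = -30 to 0: grip across y at x = -10 mm. 0.12 kg. Stands loose on the table.
- tooth_die: Single-tooth die, to pack: square plaster block 22 x 22 x 24 mm with one white tooth 16 mm high and 17 mm across on top (40 mm in all). Origin: centre of the underside; z up, x and y square to the block's sides. 0.03 kg. Stands loose on the table.
- mount_plate: Round mounting plate with a hub, to pack: black disc 48 mm across and 10 mm thick, on it in the middle a bare metal hub 22 mm across and 16 mm high (26 mm in all); grip the hub. Origin: centre of the underside; z up. 0.06 kg. Lies loose on the table, hub up.
- tooth_strip: Strip of teeth, to pack: white bar 66 x 16 x 10 mm with a straight row of six white teeth 10 mm high on top (20 mm in all). Origin: centre of the underside; x along the bar, y across it (16 mm), z up. 0.03 kg. Lies loose on the table, teeth up.
- seat_arch: Target for the full arch: large D-shaped recess 76 mm across and 76 mm long inside black ribs; rounded end towards +x, flat side at x = -38 mm, so the arch fits only with its rounded front to this +x. Square grey insert 94 x 94 mm, fixed in the case tray. Origin: recess centre at the insert's underside, 4 mm above the table; recess floor 3 mm above it, rib tops 8 mm above it. z up.
- seat_round: Target for the plate with the hub: round recess 65 mm across inside black ribs (all ribs are 4 mm thick). Square grey insert 94 x 94 mm, fixed in the case tray. Origin: recess centre at the insert's underside, 4 mm above the table; recess floor 3 mm above it, rib tops 8 mm above it. z up.
- seat_small: Target for the single-tooth die: small square recess 38 x 38 mm inside black ribs, sides along x and y. Square grey insert 94 x 94 mm, fixed in the case tray. Origin: recess centre at the insert's underside, 4 mm above the table; recess floor 3 mm above it, rib tops 8 mm above it. z up.
- seat_slot: Target for the strip: long narrow recess, 82 mm along x, 32 mm along y; either way round. The white tray (204 x 204 mm, rim 12 mm above the table) holds the four inserts two by two, 98 mm apart, in any order. Square grey insert 94 x 94 mm, fixed in the case tray. Origin: recess centre at the insert's underside, 4 mm above the table; recess floor 3 mm above it, rib tops 8 mm above it. z up.
- half_model: Look-alike that stays where it is: left half of such a plaster arch, 60 x 30 mm, 24 mm high, straight along its cut side (y = -15 mm) and rounded at its +x end, with one curved row of seven teeth 10 mm high on top. Origin: centre of the 60 x 30 mm underside; z up. Loose on the table.
- ring_plate: Look-alike that stays where it is: flat black ring 48 mm across and 10 mm thick with a 26 mm hole through it and no hub. Origin: centre of the underside; z up. Loose on the table.

How it is judged (in metres and radians):
At the end, for the whole second after the job is handed in: Each of the four pieces stands upright (within 0.08 rad), flat on the floor of its own recess (underside less than 3 mm off the recess floor) and within 13 mm of its centre, at rest; the half-arch model and the flat ring are within 20 mm of where they started (horizontal distance between arch_model and seat_arch below 0.013 m and z of arch_model in the frame of seat_arch between 0 and 0.006 m and angle between each of arch_model, mount_plate, tooth_die, tooth_strip's own z axis and vertical below 0.08 rad and linear speed of each of arch_model, mount_plate, tooth_die, tooth_strip below 0.02 m/s and horizontal distance between mount_plate and seat_round below 0.013 m and z of mount_plate in the frame of seat_round between 0 and 0.006 m and horizontal distance between tooth_die and seat_small below 0.013 m and z of tooth_die in the frame of seat_small between 0 and 0.006 m and horizontal distance between tooth_strip and seat_slot below 0.013 m and z of tooth_strip in the frame of seat_slot between 0 and 0.006 m and distance of each of half_model, ring_plate from where it was at the start of the episode below 0.02 m); the robot touches nothing.
It fails at once if a look-alike is taken or pushed away (more than 20 mm) (distance of any of half_model, ring_plate from where it was at the start of the episode above 0.02 m).
It fails at once if a piece is dropped: not held by the fingers with its underside more than 45 mm above the table ((height (world z) of arch_model above 0.045 m and contact force between arch_model and the fingers below 0.05 N) or (height (world z) of mount_plate above 0.045 m and contact force between mount_plate and the fingers below 0.05 N) or (height (world z) of tooth_die above 0.045 m and contact force between tooth_die and the fingers below 0.05 N) or (height (world z) of tooth_strip above 0.045 m and contact force between tooth_strip and the fingers below 0.05 N)).
It also fails if it takes over 96 s, if anything falls off the work surface, if the arm or the gripper's body presses on something with over 40 N, if the wrist force passes 120 N, or if a joint passes its speed limit or range.

## Working session

There is one attempt and no reset: what is moved stays moved. The work goes in short steps, Python scripts to look and compute and a shell command to move; the robot and the scene stay as the last step left them, time stands still between calls to the robot, and variables do not carry over. Pictures are saved under pics/ and viewed, at most 16 in all, crops included, and the job is handed in when it is done.

```bash
mkdir -p pics; ls; python3 - <<'E'
from workcell import sensors,camera,bot
import cv2
for n in("top","scene"):
    c=camera(n); cv2.imwrite(f"pics/{n}0.png",c["img"][:,:,::-1]); print(n,c["fx"],c["fy"],c["cx"],c["cy"],c["R"],c["t"])
o=sensors.get_obs(); print(o, bot.pinch_z)
E
```

```text
pics
top 476.82189476941164 476.82189476941164 309.78228139292304 194.6387514101155 [[-0.02491832 -0.99933095 -0.02677179]
 [-0.99699951  0.02680561 -0.07261838]
 [ 0.07328743  0.02488194 -0.99700042]] [0.02495014 0.53484216 1.12290331]
scene 460.5764412769162 460.5764412769162 307.5189390369232 199.40017585483463 [[-0.7548123   0.65577223 -0.01487187]
 [ 0.36312742  0.39887366 -0.84204411]
 [-0.54625715 -0.64098563 -0.53920362]] [ 0.41029324 -0.17339637  1.51918836]
{'time': 0.1, 'q': array([-6.37140262e+01,  5.00859234e+00,  1.00383961e+01,  9.50977613e+01,
       -8.86176765e-04,  9.00002330e+01]), 'qd': array([-0.07650611, -0.05693008,  0.11342723, -0.01295644, -0.08597371,
       -0.01208997]), 'joint_efforts': array([-6.12243839e-04, -5.21560693e+01,  4.65653121e+01,  1.59672985e-02,
       -3.69093539e-05,  1.75552015e-05]), 'ee_pos': array([ 0.24347809, -0.4929542 ,  0.23064242]), 'tcp_rot': array([-1.79932042e+02,  8.86452447e-04,  2.62857419e+01]), 'wrist_force': array([-0.72838029,  0.27527676, -0.33428418]), 'torque': array([-0.04168432,  0.00083845, -0.05873962]), 'grasp_force': 0.0, 'opening': 0.08539184923116448} 0.0187
```

View pics/top0.png

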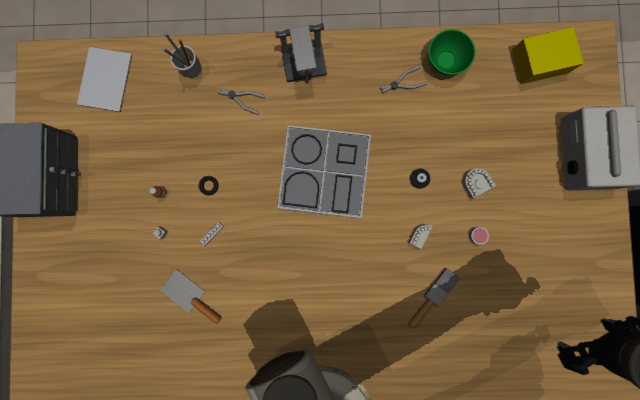

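View pics/scene0.png

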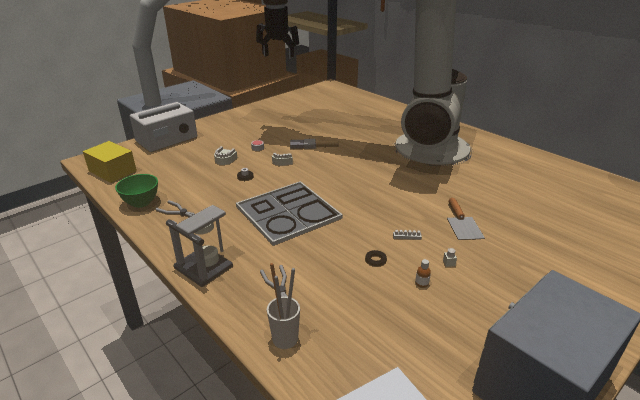

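The bench is clear. In the top view the arch is near (480,183), hub plate (420,178), half model (420,236), ring (208,185), die (159,232), strip (211,234) and tray (325,171). Next I'll take crops for detail.

```bash
python3 - <<'E'
import cv2,numpy as np
t=cv2.imread("pics/top0.png")
def crop(x,y,w,h,s): return cv2.resize(t[y:y+h,x:x+w],None,fx=s,fy=s,interpolation=cv2.INTER_CUBIC)
a=crop(275,120,100,100,4); b=crop(400,155,100,100,4)
c=crop(140,165,100,50,4)
d=crop(140,205,100,50,4)
cv2.imwrite("pics/m0.png",np.vstack([np.hstack([a,b])[:, :800],np.hstack([c,d])]))
E
```

```text
(no output)
```

View pics/m0.png

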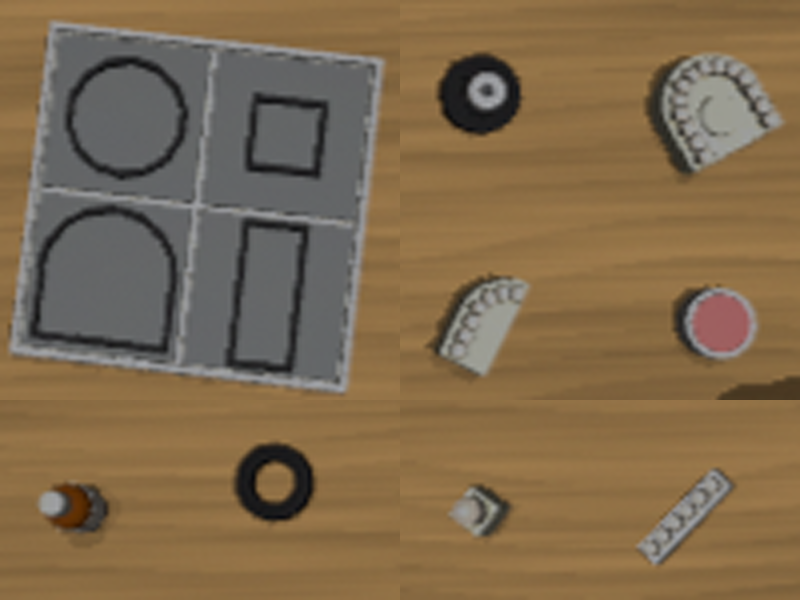

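The crop shows the tray recesses: round top-left, square top-right, D bottom-left with its front up, slot bottom-right and long in the vertical direction. The arch heel runs from about (596,186) to (572,198) and its front points up-left. Now I'll measure.

```bash
cat > h.py <<'E'
import cv2,numpy as np
from workcell import sensors,camera
def cast(c,uv,z):
    uv=np.atleast_2d(np.array(uv,float)); R,t=np.array(c["R"]),np.array(c["t"])
    d=np.c_[(uv[:,0]-c["cx"])/c["fx"],(uv[:,1]-c["cy"])/c["fy"],np.ones(len(uv))]@R
    o=-R.T@t; return (o+d*((z-o[2])/d[:,2])[:,None])[:,:2]
def proj(c,X):
    p=np.atleast_2d(X)@np.array(c["R"]).T+c["t"]; return np.c_[p[:,0]/p[:,2]*c["fx"]+c["cx"],p[:,1]/p[:,2]*c["fy"]+c["cy"]]
def contour(m,x,y,w,h):
    s=np.zeros_like(m); s[y:y+h,x:x+w]=m[y:y+h,x:x+w]
    return max(cv2.findContours(s,0,1)[0],key=cv2.contourArea)[:,0].astype(float)
def go(x,y,yaw=None,z=None):
    "prints tool-axis slide (mm) after yaw turn (rad)"
    o=sensors.get_obs(); p=np.array(o["ee_pos"]); a=o["tcp_rot"][2]
    if yaw is None: yaw=a
    d=(a-yaw+90)%180-90   # + turn about tool z (down) lowers world yaw
    f=np.radians(a-d); e=(np.array([x,y])-p[:2])*1000
    print("turn %.3f rad (%.1f deg) then slide x %.1f y %.1f z %.1f | now"%(np.radians(d),d,e@[np.cos(f),np.sin(f)],e@[np.sin(f),-np.cos(f)],0 if z is None else (p[2]-z)*1000),p.round(4),round(a,1),"q6",round(o["q"][5],1),"t",round(o["time"],2))
E
python3 - <<'E'
from h import *
c=camera("top"); im=c["img"]; hsv=cv2.cvtColor(im,cv2.COLOR_RGB2HSV)
w=((hsv[...,1]<70)&(hsv[...,2]>95)).astype(np.uint8); k=((hsv[...,2]<60)).astype(np.uint8)
def rect(n,m,box,z):
    P=cast(c,contour(m,*box),z).astype(np.float32); r=cv2.minAreaRect(P*1000)
    print(n,"rect c",np.round(r[0],1),"size",np.round(r[1],1),"ang",round(r[2],1)); return r
r=rect("tray",w,(270,115,110,110),.012); print(cv2.boxPoints(r).round(1))
rect("arch",w,(460,160,40,45),.029); rect("half",w,(405,218,30,35),.029)
rect("die",w,(148,222,22,20),.03); rect("strip",w,(195,218,32,32),.015)
rect("plate",k,(405,165,30,28),.010); rect("ring",k,(195,172,28,28),.010)
rect("hub",w,(410,168,20,20),.026)
# hand-read points from crops
T=lambda ps,ox,oy:[(ox+x/4,oy+y/4) for x,y in ps]
print("tray hand",(cast(c,T([(50,22),(384,60),(346,390),(12,352)],275,120),.012)*1000).round(1).tolist())
S=cast(c,T([(127,118),(288,135),(268,296)],275,120),.012)*1000; print("round,sq,slot",S.round(1).tolist())
print("D ribs TL.. (heel l,r, apex)",(cast(c,T([(34,331),(166,349),(114,208)],275,120),.012)*1000).round(1).tolist())
print("arch heel r,l",(cast(c,T([(383,122),(295,170)],400,155),.024)*1000).round(1).tolist())
print("half heel/cut",(cast(c,T([(36,346),(87,376),(128,285)],400,155),.024)*1000).round(1).tolist())
print("strip corners top",(cast(c,T([(237,545),(257,564),(333,486),(313,469)],140,205),.010)*1000).round(1).tolist())
print("die corners top",(cast(c,T([(75,485),(108,507),(85,536),(50,512)],140,105+0),.024)*1000).round(1).tolist())
E
```

```text
tray rect c [592.5 -24. ] size [205.5 205.1] ang 81.7
[[ 476.2 -111. ]
 [ 679.2 -140.4]
 [ 708.7   62.9]
 [ 505.8   92.4]]
arch rect c [ 557.5 -386.3] size [60.5 60.5] ang 27.5
half rect c [ 433.9 -246.8] size [30.1 60.2] ang 61.3
die rect c [453.9 374.6] size [22.8 21.6] ang 55.5
strip rect c [448.3 251.2] size [15.5 66. ] ang 43.8
plate rect c [ 569.1 -253.9] size [45.6 43.6] ang 88.4
ring rect c [566.2 258.5] size [44.3 44. ] ang 88.5
hub rect c [ 569.7 -254.3] size [19.  19.1] ang 88.4
tray hand [[706.6, 61.5], [676.9, -140.9], [477.6, -111.3], [505.6, 88.8]]
round,sq,slot [[646.0, 15.9], [632.8, -81.4], [535.3, -66.4]]
D ribs TL.. (heel l,r, apex) [[518.0, 75.2], [505.0, -4.1], [591.3, 25.1]]
arch heel r,l [[544.8, -429.6], [517.8, -376.6]]
half heel/cut [[418.0, -220.2], [399.7, -249.3], [452.5, -275.6]]
strip corners top [[193.6, 283.0], [182.3, 271.1], [226.9, 225.2], [237.1, 237.0]]
die corners top [[468.8, 374.8], [455.2, 354.9], [438.2, 368.8], [453.0, 389.9]]
```

```bash
python3 -m handwheel '{"gripper":[1,1],"slide":[[0,0,0],[0,0,0]],"yaw":[-0.021,0]}' 60; python3 -c "
from h import *
go(.5486,-.392,27.5,.12)"
```

```text
time: 0.32
ee_pos: [0.2435, -0.4931, 0.231]
tcp_rot: [-180.0, -0.0, 27.6]
wrist_force: [0.3, 0.2, 0.1]
opening: 0.0853
grasp_force: 0.0
turn 0.002 rad (0.1 deg) then slide x 317.3 y 51.2 z 111.0 | now [ 0.2435 -0.4931  0.231 ] 27.6 q6 88.7 t 0.32
```

```bash
python3 -m handwheel '{"gripper":[1,1,1,1,1,1,1,1],"slide":[[26.4,4.3,0],[26.4,4.3,0],[26.4,4.3,0],[26.4,4.3,0],[26.4,4.3,0],[26.4,4.3,0],[26.4,4.3,0],[26.4,4.3,0]],"yaw":[0,0,0,0,0,0,0,0]}' >/dev/null
python3 -m handwheel '{"gripper":[1,1,1,1],"slide":[[26.4,4.3,0],[26.4,4.3,0],[26.4,4.3,0],[26.4,4.3,0]],"yaw":[0,0,0,0]}'
python3 -m handwheel '{"gripper":[1,1,1,1,1,1,1,1],"slide":[[0,0,4],[0,0,4],[0,0,4],[0,0,4],[0,0,4],[0,0,4],[0,0,4],[0,0,4]],"yaw":[-0.12,-0.12,-0.12,-0.12,-0.12,-0.12,-0.12,-0.12]}' >/dev/null
python3 -m handwheel '{"gripper":[1,1,1,1,1,1,1,1],"slide":[[0,0,4],[0,0,4],[0,0,4],[0,0,4],[0,0,4],[0,0,4],[0,0,4],[0,0,4]],"yaw":[-0.12,-0.12,-0.12,-0.12,-0.12,-0.12,-0.12,-0.12]}' >/dev/null
python3 -m handwheel '{"gripper":[1,1,1,1,1,1,1,1],"slide":[[0,0,4],[0,0,4],[0,0,4],[0,0,4],[0,0,4],[0,0,4],[0,0,4],[0,0,4]],"yaw":[-0.12,-0.12,-0.12,-0.12,-0.12,-0.12,-0.12,-0.12]}' >/dev/null
python3 -m handwheel '{"gripper":[1,1,1],"slide":[[0,0,4],[0,0,4],[0,0,4]],"yaw":[-0.12,-0.12,-0.02]}'
python3 -c "
from h import *
go(.5486,-.392,27.5,.003)"
```

```text
time: 1.32
ee_pos: [0.5496, -0.392, 0.2312]
tcp_rot: [-180.0, 0.0, 27.5]
wrist_force: [0.8, -1.1, 0.5]
opening: 0.0852
grasp_force: 0.0
time: 3.57
ee_pos: [0.5484, -0.3926, 0.1229]
tcp_rot: [180.0, -0.0, -152.3]
wrist_force: [0.9, -0.0, -0.6]
opening: 0.0855
grasp_force: 0.0
turn 0.004 rad (0.2 deg) then slide x -0.5 y 0.4 z 119.9 | now [ 0.5484 -0.3926  0.1229] -152.3 q6 -63.3 t 3.57
```

```bash
python3 -m handwheel '{"gripper":[1,1,1,1,1,1,1,1],"slide":[[0,0,20],[0,0,20],[0,0,20],[0,0,15],[0,0,15],[0,0,10],[0,0,10],[0,0,9]],"yaw":[0,0,0,0,0,0,0,0]}' 
python3 -m handwheel '{"gripper":[-1,-1,-1,-1,-1,-1,-1,-1],"slide":[[0,0,0],[0,0,0],[0,0,0],[0,0,0],[0,0,0],[0,0,0],[0,0,0],[0,0,0]],"yaw":[0,0,0,0,0,0,0,0]}' 50
python3 -m handwheel '{"gripper":[-1,-1,-1,-1],"slide":[[0,0,-10],[0,0,-10],[0,0,-10],[0,0,-10]],"yaw":[0,0,0,0]}'
python3 - <<'E'
from h import *
for n,b in (("top",(440,140,80,75)),("scene",(180,110,80,75))):
    c=camera(n); x,y,w,h=b; cv2.imwrite(f"pics/a_{n}.png",cv2.resize(c["img"][y:y+h,x:x+w,::-1],None,fx=5,fy=5))
cv2.imwrite("pics/a.png",np.hstack([cv2.imread("pics/a_top.png"),cv2.imread("pics/a_scene.png")]))
go(.5411,.0329,-8.2+180,.012)
E
```

```text
time: 4.23
ee_pos: [0.5485, -0.3927, 0.0037]
tcp_rot: [-180.0, 0.0, -152.7]
wrist_force: [0.3, 0.8, -0.7]
opening: 0.0851
grasp_force: 0.0
time: 4.9
ee_pos: [0.5487, -0.3929, 0.005]
tcp_rot: [-179.9, 0.0, -152.6]
wrist_force: [1.0, -1.0, 5.2]
opening: 0.059
grasp_force: 56.8
time: 5.23
ee_pos: [0.5486, -0.3928, 0.0457]
tcp_rot: [-180.0, 0.0, -152.6]
wrist_force: [0.0, 0.2, -1.6]
opening: 0.0587
grasp_force: 56.2
turn 0.621 rad (35.6 deg) then slide x 69.1 y 420.8 z 35.2 | now [ 0.5495 -0.3934  0.0472] -152.6 q6 -63.0 t 5.33
```

View pics/a.png

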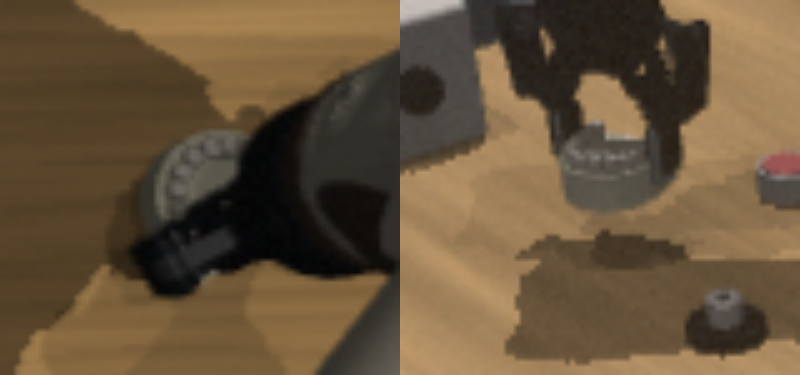

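```bash
python3 -m handwheel '{"gripper":[-1,-1,-1,-1,-1,-1],"slide":[[0,0,0],[0,0,0],[0,0,0],[0,0,0],[0,0,0],[0,0,0]],"yaw":[0.1035,0.1035,0.1035,0.1035,0.1035,0.1035]}' >/dev/null
python3 -m handwheel '{"gripper":[-1,-1,-1,-1,-1,-1,-1,-1],"slide":[[4.9,30,0],[4.9,30,0],[4.9,30,0],[4.9,30,0],[4.9,30,0],[4.9,30,0],[4.9,30,0],[4.9,30,0]],"yaw":[0,0,0,0,0,0,0,0]}'
python3 -m handwheel '{"gripper":[-1,-1,-1,-1,-1,-1,-1,-1],"slide":[[4.9,30,0],[4.9,30,0],[4.9,30,0],[4.9,30,0],[4.9,30,0],[4.9,30,0],[0,0,0],[0,0,0]],"yaw":[0,0,0,0,0,0,0,0]}'
python3 - <<'E'
from h import *
for n,b in (("top",(270,115,110,105)),("scene",(225,150,130,105))):
    c=camera(n); x,y,w,h=b; cv2.imwrite(f"pics/b_{n}.png",cv2.resize(c["img"][y:y+h,x:x+w,::-1],(400,375)))
cv2.imwrite("pics/b.png",np.hstack([cv2.imread("pics/b_top.png"),cv2.imread("pics/b_scene.png")]))
go(.5411,.0329,-8.2+180,.0125)
E
```

```text
time: 6.5
ee_pos: [0.5434, -0.1481, 0.0442]
tcp_rot: [180.0, 0.0, 171.8]
wrist_force: [1.6, 0.2, -1.9]
opening: 0.0586
grasp_force: 56.2
time: 7.17
ee_pos: [0.5402, 0.0343, 0.0443]
tcp_rot: [-180.0, 0.0, 172.0]
wrist_force: [1.1, -0.3, -1.2]
opening: 0.0588
grasp_force: 56.2
turn 0.001 rad (0.0 deg) then slide x -0.8 y 0.4 z 31.7 | now [0.5403 0.0326 0.0442] 171.8 q6 11.6 t 7.27
```

View pics/b.png

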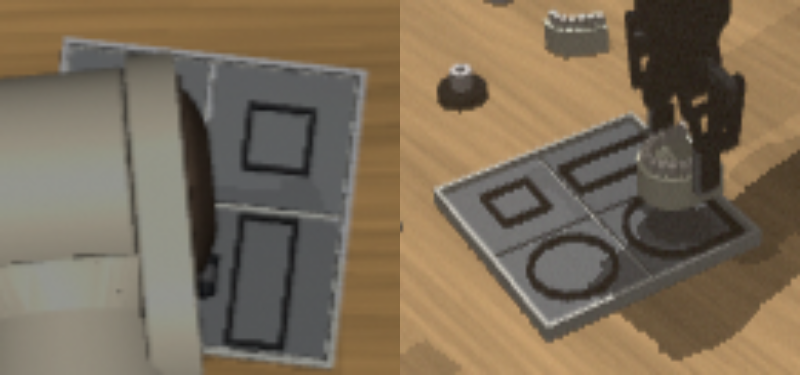

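```bash
python3 -m handwheel '{"gripper":[-1,-1,-1,-1,-1,-1],"slide":[[0,0,10],[0,0,8],[0,0,6],[0,0,4],[0,0,2],[0,0,0]],"yaw":[0,0,0,0,0,0]}'
python3 -m handwheel '{"gripper":[-1,-1,-1],"slide":[[0,0,1],[0,0,1],[0,0,0]],"yaw":[0,0,0]}'
```

```text
time: 7.77
ee_pos: [0.5399, 0.0325, 0.0135]
tcp_rot: [-180.0, -0.1, 171.8]
wrist_force: [0.1, 0.3, -1.1]
opening: 0.0586
grasp_force: 56.2
time: 8.02
ee_pos: [0.5404, 0.0328, 0.0124]
tcp_rot: [180.0, 0.0, 171.8]
wrist_force: [0.1, 0.8, -1.4]
opening: 0.0586
grasp_force: 56.2
```

```bash
for i in 1; do python3 -m handwheel '{"gripper":[-1,-1],"slide":[[0,0,1],[0,0,0]],"yaw":[0,0]}';  python3 -m handwheel '{"gripper":[-1,-1],"slide":[[0,0,1],[0,0,0]],"yaw":[0,0]}'; done
```

```text
time: 8.18
ee_pos: [0.5405, 0.0329, 0.012]
tcp_rot: [180.0, 0.0, 171.8]
wrist_force: [-0.9, 0.2, 2.9]
opening: 0.0587
grasp_force: 56.7
time: 8.35
ee_pos: [0.5406, 0.0329, 0.0119]
tcp_rot: [180.0, 0.1, 171.8]
wrist_force: [-6.4, -0.3, 11.7]
opening: 0.0592
grasp_force: 57.7
```

```bash
python3 -m handwheel '{"gripper":[1,1,1,1,1],"slide":[[0,0,0],[0,0,0],[0,0,0],[0,0,0],[0,0,0]],"yaw":[0,0,0,0,0]}'
python3 -m handwheel '{"gripper":[1,1,1,1,1],"slide":[[0,0,-10],[0,0,-20],[0,0,-25],[0,0,-30],[0,0,-30]],"yaw":[0,0,0,0,0]}'
python3 -c "
from h import *
go(.5695,-.254,171.8,.013)"
```

```text
time: 8.77
ee_pos: [0.5403, 0.0328, 0.0101]
tcp_rot: [-180.0, -0.0, 171.8]
wrist_force: [-0.8, 1.1, -0.7]
opening: 0.0851
grasp_force: 0.0
time: 9.18
ee_pos: [0.5399, 0.0328, 0.1269]
tcp_rot: [-180.0, -0.0, 171.8]
wrist_force: [0.4, -0.5, 0.4]
opening: 0.0854
grasp_force: 0.0
turn 0.000 rad (0.0 deg) then slide x -70.2 y -279.6 z 113.9 | now [0.5399 0.0328 0.1269] 171.8 q6 11.7 t 9.18
```

```bash
python3 -m handwheel '{"gripper":[1,1,1,1,1,1,1,1],"slide":[[-8.8,-35,0],[-8.8,-35,0],[-8.8,-35,0],[-8.8,-35,0],[-8.8,-35,0],[-8.8,-35,0],[-8.8,-35,0],[-8.8,-35,0]],"yaw":[0,0,0,0,0,0,0,0]}'
python3 -m handwheel '{"gripper":[0.2,0.2,0.2,0.2,0.2,0.2,0.2,0.2],"slide":[[0,0,20],[0,0,20],[0,0,20],[0,0,20],[0,0,15],[0,0,10],[0,0,8],[0,0,0]],"yaw":[0,0,0,0,0,0,0,0]}' 
python3 -m handwheel '{"gripper":[-1,-1,-1,-1,-1,-1,-1,-1],"slide":[[0,0,0],[0,0,0],[0,0,0],[0,0,0],[0,0,0],[0,0,0],[0,0,0],[0,0,0]],"yaw":[0,0,0,0,0,0,0,0]}' 50
python3 - <<'E'
from h import *
for n,b in (("top",(270,115,240,105)),("scene",(215,130,140,120))):
    c=camera(n); x,y,w,h=b; cv2.imwrite(f"pics/c_{n}.png",cv2.resize(c["img"][y:y+h,x:x+w,::-1],None,fx=3,fy=3))
a,b=[cv2.imread(f"pics/c_{n}.png") for n in("top","scene")]
o=np.zeros((680,720,3),np.uint8); o[:315]=a; o[315:675,:420]=b; cv2.imwrite("pics/c.png",cv2.resize(o,None,fx=.85,fy=.85))
go(.648,.0175,171.8,.05)
E
```

```text
time: 9.85
ee_pos: [0.57, -0.2562, 0.1261]
tcp_rot: [-180.0, 0.0, 171.8]
wrist_force: [0.2, -0.4, -0.1]
opening: 0.0854
grasp_force: 0.0
time: 10.52
ee_pos: [0.5696, -0.254, 0.0111]
tcp_rot: [180.0, -0.1, 171.8]
wrist_force: [-0.1, 0.1, -0.4]
opening: 0.0514
grasp_force: 0.0
time: 11.18
ee_pos: [0.5709, -0.2546, 0.0138]
tcp_rot: [-180.0, 0.1, 171.8]
wrist_force: [-1.6, 0.3, 6.0]
opening: 0.0196
grasp_force: 49.0
turn 0.000 rad (0.0 deg) then slide x -37.5 y 280.3 z -36.2 | now [ 0.5709 -0.2546  0.0138] 171.8 q6 -15.9 t 11.28
```

View pics/c.png

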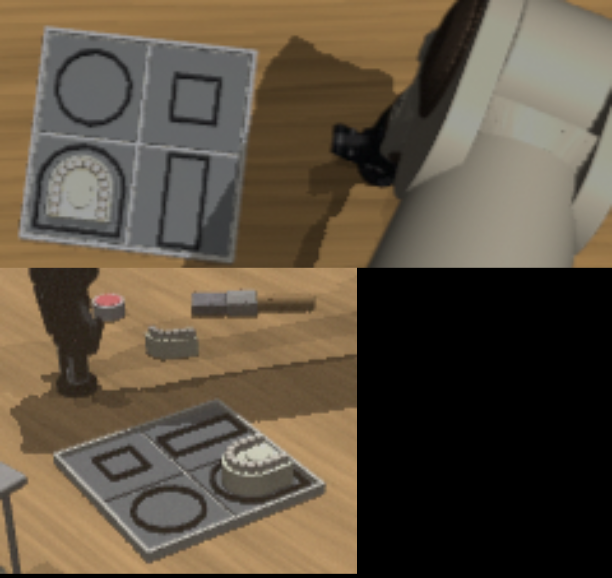

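```bash
python3 -m handwheel '{"gripper":[-1,-1,-1,-1,-1],"slide":[[0,0,-5],[0,0,-8],[0,0,-10],[0,0,-10],[0,0,-7]],"yaw":[0,0,0,0,0]}'
python3 -m handwheel '{"gripper":[-1,-1,-1,-1,-1,-1,-1,-1],"slide":[[-3.8,28,0],[-3.8,28,0],[-3.8,28,0],[-3.8,28,0],[-3.8,28,0],[-3.8,28,0],[-3.8,28,0],[-3.8,28,0]],"yaw":[0,0,0,0,0,0,0,0]}'
python3 -m handwheel '{"gripper":[-1,-1,-1],"slide":[[-3.8,28,0],[-3.3,28,0],[0,0,0]],"yaw":[0,0,0]}'
python3 - <<'E'
from h import *
for n,b in (("top",(270,115,110,105)),("scene",(225,150,130,105))):
    c=camera(n); x,y,w,h=b; cv2.imwrite(f"pics/d_{n}.png",cv2.resize(c["img"][y:y+h,x:x+w,::-1],(400,375)))
cv2.imwrite("pics/d.png",np.hstack([cv2.imread("pics/d_top.png"),cv2.imread("pics/d_scene.png")]))
go(.648,.0175,171.8,.021)
E
```

```text
time: 11.7
ee_pos: [0.5706, -0.2546, 0.0543]
tcp_rot: [-180.0, 0.1, 171.8]
wrist_force: [0.6, 0.0, -0.1]
opening: 0.0197
grasp_force: 48.9
time: 12.37
ee_pos: [0.6325, -0.0356, 0.0531]
tcp_rot: [180.0, 0.0, 171.8]
wrist_force: [-0.3, 0.1, -1.7]
opening: 0.0196
grasp_force: 48.9
time: 12.62
ee_pos: [0.6481, 0.0219, 0.0529]
tcp_rot: [179.9, 0.1, 172.0]
wrist_force: [-0.2, -1.3, -1.1]
opening: 0.0193
grasp_force: 49.0
turn 0.002 rad (0.1 deg) then slide x -0.8 y -0.9 z 31.7 | now [0.6473 0.0185 0.0527] 171.9 q6 9.7 t 12.72
```

View pics/d.png

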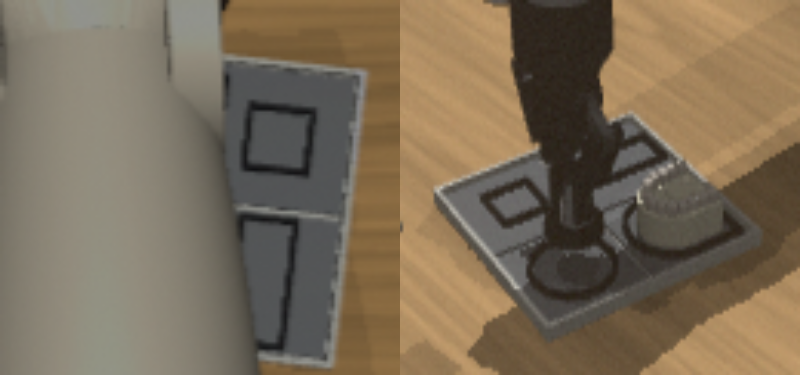

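```bash
python3 -m handwheel '{"gripper":[-1,-1,-1,-1,-1,-1],"slide":[[0,0,10],[0,0,8],[0,0,6],[0,0,4],[0,0,2],[0,0,0]],"yaw":[0,0,0,0,0,0]}'
python3 -m handwheel '{"gripper":[-1,-1],"slide":[[0,0,1],[0,0,0]],"yaw":[0,0]}'
python3 -m handwheel '{"gripper":[-1,-1],"slide":[[0,0,1],[0,0,0]],"yaw":[0,0]}'
```

```text
time: 13.22
ee_pos: [0.6466, 0.017, 0.0215]
tcp_rot: [-180.0, -0.1, 171.8]
wrist_force: [0.2, 0.2, -0.3]
opening: 0.0197
grasp_force: 49.0
time: 13.38
ee_pos: [0.6472, 0.0174, 0.0215]
tcp_rot: [180.0, 0.0, 171.8]
wrist_force: [0.4, -0.7, -1.1]
opening: 0.0193
grasp_force: 49.0
time: 13.55
ee_pos: [0.6474, 0.0175, 0.0209]
tcp_rot: [180.0, 0.1, 171.8]
wrist_force: [-0.5, -1.2, 1.5]
opening: 0.019
grasp_force: 49.2
```

```bash
python3 -m handwheel '{"gripper":[0.2,0.2,0.2,0.2],"slide":[[0,0,0],[0,0,0],[0,0,0],[0,0,0]],"yaw":[0,0,0,0]}'
python3 -m handwheel '{"gripper":[0.2,0.2,0.2,0.2,0.2],"slide":[[0,0,-10],[0,0,-20],[0,0,-25],[0,0,-25],[0,0,-25]],"yaw":[0,0,0,0,0]}'
python3 -c "
from h import *
go(.4483,.2512,133.8,.005)"
```

```text
time: 13.88
ee_pos: [0.6471, 0.0175, 0.0203]
tcp_rot: [-180.0, 0.0, 171.8]
wrist_force: [-0.5, 0.4, -0.3]
opening: 0.0514
grasp_force: 0.0
time: 14.3
ee_pos: [0.6469, 0.0175, 0.1273]
tcp_rot: [180.0, 0.0, 171.8]
wrist_force: [0.1, 0.1, 0.6]
opening: 0.0512
grasp_force: 0.0
turn 0.664 rad (38.0 deg) then slide x 306.2 y 18.4 z 122.3 | now [0.6469 0.0175 0.1273] 171.8 q6 9.7 t 14.3
```

```bash
python3 -m handwheel '{"gripper":[0.2,0.2,0.2,0.2,0.2,0.2,0.2],"slide":[[0,0,0],[0,0,0],[0,0,0],[0,0,0],[0,0,0],[0,0,0],[0,0,0]],"yaw":[0.11,0.11,0.11,0.11,0.11,0.114,0]}' >/dev/null
python3 -m handwheel '{"gripper":[0.2,0.2,0.2,0.2,0.2,0.2,0.2,0.2],"slide":[[30.6,1.8,0],[30.6,1.8,0],[30.6,1.8,0],[30.6,1.8,0],[30.6,1.8,0],[30.6,1.8,0],[30.6,1.8,0],[30.6,1.8,0]],"yaw":[0,0,0,0,0,0,0,0]}'
python3 -m handwheel '{"gripper":[0.2,0.2,0.2,0.2,0.2],"slide":[[30.6,1.8,0],[30.6,1.8,0],[0,0,25],[0,0,25],[0,0,0]],"yaw":[0,0,0,0,0]}'
python3 - <<'E'
from h import *
for n,b in (("top",(165,195,90,70)),("scene",(365,195,90,70))):
    c=camera(n); x,y,w,h=b; cv2.imwrite(f"pics/e_{n}.png",cv2.resize(c["img"][y:y+h,x:x+w,::-1],(400,311)))
c=camera("top");cv2.imwrite("pics/e_t.png",cv2.resize(c["img"][115:220,270:380,::-1],(400,375)))
z=np.zeros((64,400,3),np.uint8)
cv2.imwrite("pics/e.png",np.hstack([np.vstack([cv2.imread("pics/e_top.png"),z]),np.vstack([cv2.imread("pics/e_scene.png"),z])]))
go(.4483,.2512,133.8,.005)
E
```

```text
time: 15.55
ee_pos: [0.4871, 0.2051, 0.126]
tcp_rot: [180.0, 0.0, 134.0]
wrist_force: [0.1, 0.9, 0.6]
opening: 0.0513
grasp_force: 0.0
time: 15.97
ee_pos: [0.4462, 0.2504, 0.0717]
tcp_rot: [-179.7, -0.1, 134.1]
wrist_force: [-0.4, -0.4, -0.8]
opening: 0.0515
grasp_force: 0.0
turn 0.001 rad (0.1 deg) then slide x 0.6 y -0.1 z 71.6 | now [0.4488 0.2509 0.0766] 133.9 q6 75.3 t 16.12
```

View pics/e.png

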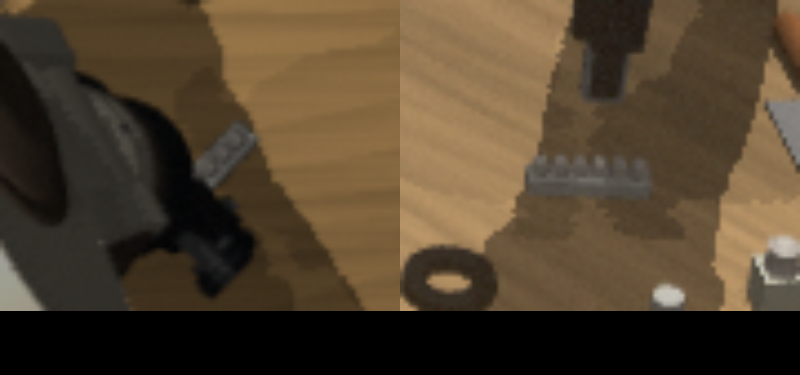

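View pics/e_t.png

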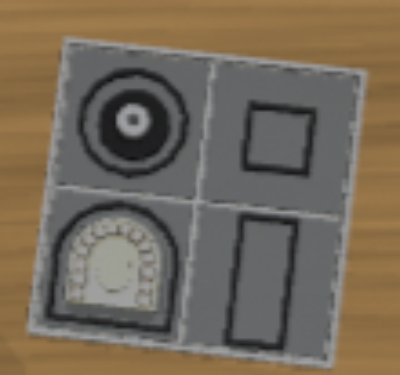

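The plate and arch are both centred in their recesses, and the gripper is over the middle of the strip.

```bash
python3 -m handwheel '{"gripper":[-0.1,-0.1,-0.1,-0.1,-0.1,-0.1,-0.1],"slide":[[0,0,20],[0,0,15],[0,0,12],[0,0,10],[0,0,9],[0,0,5],[0,0,0]],"yaw":[0,0,0,0,0,0,0]}' 
python3 -m handwheel '{"gripper":[-1,-1,-1,-1,-1,-1,-1],"slide":[[0,0,0],[0,0,0],[0,0,0],[0,0,0],[0,0,0],[0,0,0],[0,0,0]],"yaw":[0,0,0,0,0,0,0]}' 40
python3 -m handwheel '{"gripper":[-1,-1,-1,-1,-1],"slide":[[0,0,-5],[0,0,-8],[0,0,-10],[0,0,-10],[0,0,-7]],"yaw":[0,0,0,0,0]}'
python3 - <<'E'
from h import *
c=camera("scene"); cv2.imwrite("pics/f.png",cv2.resize(c["img"][180:265,355:465,::-1],(500,386)))
go(.448,-.064,171.8,.05); go(.537,-.0655,171.8,.012)
E
```

```text
time: 16.7
ee_pos: [0.4481, 0.2506, 0.0035]
tcp_rot: [-179.9, -0.0, 133.8]
wrist_force: [-0.7, -0.2, -0.8]
opening: 0.0385
grasp_force: 0.0
time: 17.28
ee_pos: [0.4489, 0.2512, 0.0051]
tcp_rot: [179.9, 0.0, 133.8]
wrist_force: [0.6, -0.9, 6.7]
opening: 0.0146
grasp_force: 39.6
time: 17.7
ee_pos: [0.4489, 0.2511, 0.0461]
tcp_rot: [179.9, 0.0, 133.8]
wrist_force: [0.2, -0.4, -0.6]
opening: 0.014
grasp_force: 39.0
turn -0.664 rad (-38.0 deg) then slide x -43.6 y -312.4 z -2.8 | now [0.4494 0.2514 0.0472] 133.8 q6 75.5 t 17.75
turn -0.664 rad (-38.0 deg) then slide x -131.9 y -301.2 z 35.2 | now [0.4494 0.2514 0.0472] 133.8 q6 75.5 t 17.75
```

View pics/f.png

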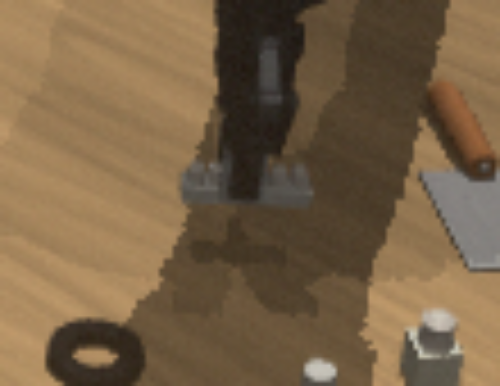

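```bash
python3 -m handwheel '{"gripper":[-1,-1,-1,-1,-1,-1,-1],"slide":[[0,0,0],[0,0,0],[0,0,0],[0,0,0],[0,0,0],[0,0,0],[0,0,0]],"yaw":[-0.11,-0.11,-0.11,-0.11,-0.11,-0.114,0]}' >/dev/null
python3 -m handwheel '{"gripper":[-1,-1,-1,-1,-1,-1,-1,-1],"slide":[[-4,-28.4,0],[-4,-28.4,0],[-4,-28.4,0],[-4,-28.4,0],[-4,-28.4,0],[-4,-28.4,0],[-4,-28.4,0],[-4,-28.4,0]],"yaw":[0,0,0,0,0,0,0,0]}'
python3 -m handwheel '{"gripper":[-1,-1,-1,-1,-1,-1,-1,-1],"slide":[[-4,-28.4,0],[-4,-28.4,0],[-4,-28.4,0],[-22,2.8,0],[-22,2.8,0],[-22,2.8,0],[-22,2.8,0],[0,0,0]],"yaw":[0,0,0,0,0,0,0,0]}'
python3 - <<'E'
from h import *
c=camera("scene"); cv2.imwrite("pics/g.png",cv2.resize(c["img"][150:255,225:355,::-1],(600,485)))
go(.537,-.0655,171.8,.012)
E
```

```text
time: 19.0
ee_pos: [0.4476, 0.0201, 0.0446]
tcp_rot: [180.0, 0.0, 171.6]
wrist_force: [0.1, -0.5, -0.5]
opening: 0.0144
grasp_force: 39.1
time: 19.67
ee_pos: [0.5392, -0.0663, 0.0441]
tcp_rot: [180.0, 0.1, 171.6]
wrist_force: [-0.4, 0.4, -0.8]
opening: 0.0141
grasp_force: 39.2
turn -0.003 rad (-0.2 deg) then slide x 0.3 y 0.6 z 31.9 | now [ 0.5373 -0.0661  0.0439] 171.6 q6 1.4 t 19.72
```

View pics/g.png

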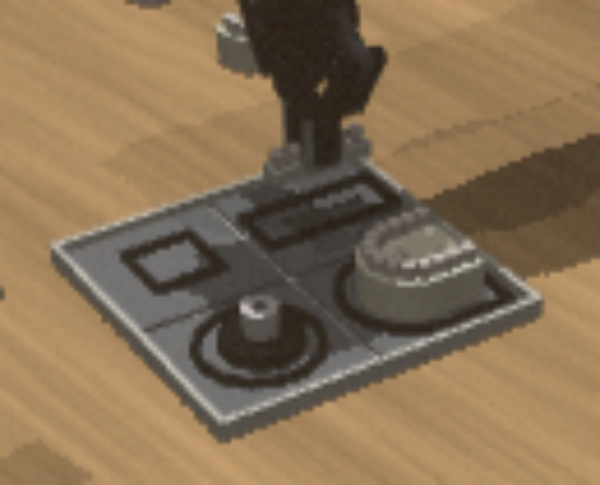

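The strip hangs level over the slot, parallel to it. I'll lower it with a force check.

```bash
python3 -m handwheel '{"gripper":[-1,-1,-1,-1,-1,-1],"slide":[[0,0.5,10],[0,0,8],[0,0,6],[0,0,4],[0,0,2],[0,0,0]],"yaw":[0,0,0,0,0,0]}'
python3 -m handwheel '{"gripper":[-1,-1],"slide":[[0,0,1],[0,0,0]],"yaw":[0,0]}'
python3 -m handwheel '{"gripper":[-1,-1],"slide":[[0,0,1],[0,0,0]],"yaw":[0,0]}'
```

```text
time: 20.22
ee_pos: [0.5357, -0.0655, 0.0137]
tcp_rot: [180.0, -0.0, 171.8]
wrist_force: [0.4, 0.7, -0.9]
opening: 0.0139
grasp_force: 39.2
time: 20.38
ee_pos: [0.5364, -0.0656, 0.0135]
tcp_rot: [180.0, 0.0, 171.8]
wrist_force: [0.5, 0.6, 0.3]
opening: 0.0143
grasp_force: 39.2
time: 20.55
ee_pos: [0.5364, -0.0655, 0.0124]
tcp_rot: [180.0, 0.0, 171.8]
wrist_force: [0.1, -0.9, -0.5]
opening: 0.0146
grasp_force: 39.2
```

```bash
python3 -m handwheel '{"gripper":[-1,-1],"slide":[[0,0,1],[0,0,0]],"yaw":[0,0]}'
python3 -m handwheel '{"gripper":[0.0,0.0,0.0,0.0],"slide":[[0,0,0],[0,0,0],[0,0,0],[0,0,0]],"yaw":[0,0,0,0]}'
python3 -m handwheel '{"gripper":[0.0,0.0,0.0,0.0,0.0],"slide":[[0,0,-5],[0,0,-20],[0,0,-30],[0,0,-30],[0,0,-30]],"yaw":[0,0,0,0,0]}'
python3 -c "
from h import *
go(.4535,.373,145.5,.007); go(.4535,.373,55.5,.007)"
```

```text
time: 20.72
ee_pos: [0.5364, -0.0656, 0.0121]
tcp_rot: [180.0, 0.0, 171.8]
wrist_force: [-2.5, 0.8, 6.7]
opening: 0.0142
grasp_force: 39.9
time: 21.05
ee_pos: [0.5362, -0.0656, 0.0111]
tcp_rot: [-180.0, -0.0, 171.8]
wrist_force: [0.5, -0.0, 0.0]
opening: 0.0426
grasp_force: 0.0
time: 21.47
ee_pos: [0.5359, -0.0655, 0.1277]
tcp_rot: [-180.0, -0.0, 171.8]
wrist_force: [0.1, -0.9, 1.3]
opening: 0.0423
grasp_force: 0.0
turn 0.459 rad (26.3 deg) then slide x 316.3 y 314.8 z 120.7 | now [ 0.5359 -0.0655  0.1277] 171.8 q6 1.2 t 21.47
turn -1.111 rad (-63.7 deg) then slide x -314.8 y 316.3 z 120.7 | now [ 0.5359 -0.0655  0.1277] 171.8 q6 1.2 t 21.47
```

```bash
python3 -m handwheel '{"gripper":[0.2,0.2,0.2,0.2,0.2],"slide":[[0,0,0],[0,0,0],[0,0,0],[0,0,0],[0,0,0]],"yaw":[0.115,0.115,0.115,0.114,0]}' >/dev/null
python3 -m handwheel '{"gripper":[0.2,0.2,0.2,0.2,0.2,0.2,0.2,0.2],"slide":[[22.6,22.5,0],[22.6,22.5,0],[22.6,22.5,0],[22.6,22.5,0],[22.6,22.5,0],[22.6,22.5,0],[22.6,22.5,0],[22.6,22.5,0]],"yaw":[0,0,0,0,0,0,0,0]}' >/dev/null
python3 -m handwheel '{"gripper":[0.2,0.2,0.2,0.2,0.2,0.2,0.2,0.2],"slide":[[22.6,22.5,0],[22.6,22.5,0],[22.6,22.5,0],[22.6,22.5,0],[22.6,22.5,0],[22.6,22.5,0],[0,0,30],[0,0,0]],"yaw":[0,0,0,0,0,0,0,0]}'
python3 - <<'E'
from h import *
a=[]
for n,b in (("top",(125,195,90,70)),("scene",(410,210,90,70))):
    c=camera(n); x,y,w,h=b; a.append(cv2.resize(c["img"][y:y+h,x:x+w,::-1],(400,311)))
c=camera("top");a.append(cv2.resize(c["img"][115:220,270:380,::-1],(400,289)));a.append(a[2]*0)
cv2.imwrite("pics/i.png",np.vstack([np.hstack(a[:2]),np.hstack(a[2:])]))
go(.4535,.373,145.5,.007)
E
```

```text
time: 23.22
ee_pos: [0.4518, 0.3736, 0.0918]
tcp_rot: [-179.7, -0.1, 145.9]
wrist_force: [-0.5, -0.7, -2.7]
opening: 0.0512
grasp_force: 0.0
turn 0.002 rad (0.1 deg) then slide x 0.5 y 0.3 z 89.8 | now [0.4537 0.3725 0.0968] 145.6 q6 73.8 t 23.37
```

View pics/i.png

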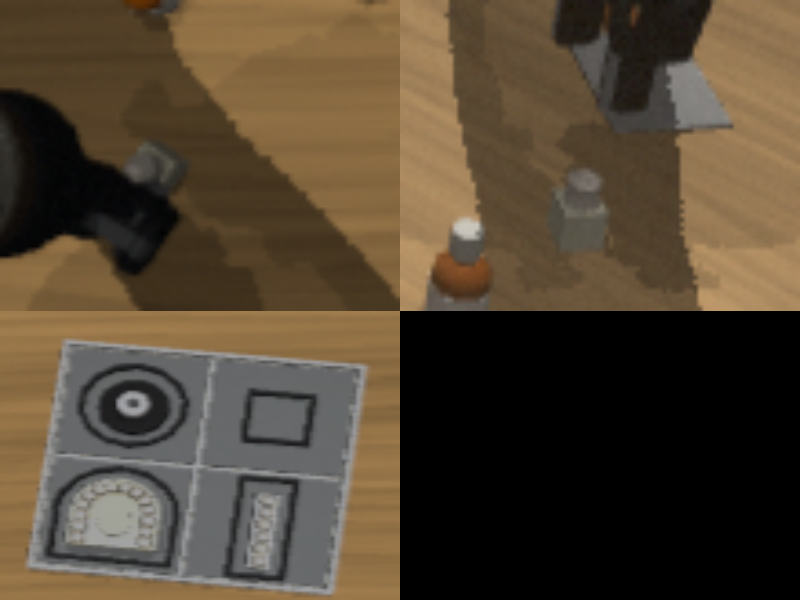

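The strip is seated in its slot. The tool is over the die and the bottle is clear of it.

```bash
python3 -m handwheel '{"gripper":[0.2,0.2,0.2,0.2,0.2,0.2,0.2],"slide":[[0,0,25],[0,0,20],[0,0,15],[0,0,12],[0,0,10],[0,0,7],[0,0,0]],"yaw":[0,0,0,0,0,0,0]}' 
python3 -m handwheel '{"gripper":[-1,-1,-1,-1,-1,-1,-1,-1],"slide":[[0,0,0],[0,0,0],[0,0,0],[0,0,0],[0,0,0],[0,0,0],[0,0,0],[0,0,0]],"yaw":[0,0,0,0,0,0,0,0]}' 40
python3 -m handwheel '{"gripper":[-1,-1,-1,-1,-1,-1],"slide":[[0,0,-5],[0,0,-8],[0,0,-12],[0,0,-15],[0,0,-10],[0,0,0]],"yaw":[0,0,0,0,0,0]}'
python3 - <<'E'
from h import *
c=camera("scene"); cv2.imwrite("pics/j.png",cv2.resize(c["img"][210:280,410:500,::-1],(500,389)))
go(.634,-.0795,171.8,.015)
E
```

```text
time: 23.95
ee_pos: [0.4537, 0.3727, 0.0065]
tcp_rot: [-179.9, -0.0, 145.5]
wrist_force: [-0.3, -0.5, 0.1]
opening: 0.0513
grasp_force: 0.0
time: 24.62
ee_pos: [0.4544, 0.3737, 0.0085]
tcp_rot: [179.9, 0.0, 145.5]
wrist_force: [1.1, 0.1, 5.5]
opening: 0.021
grasp_force: 40.1
time: 25.12
ee_pos: [0.4549, 0.3742, 0.0606]
tcp_rot: [179.8, 0.1, 145.5]
wrist_force: [0.3, 0.3, -0.1]
opening: 0.0209
grasp_force: 39.3
turn -0.459 rad (-26.3 deg) then slide x -242.3 y -423.1 z 44.1 | now [0.4545 0.3739 0.0591] 145.5 q6 73.9 t 25.17
```

View pics/j.png

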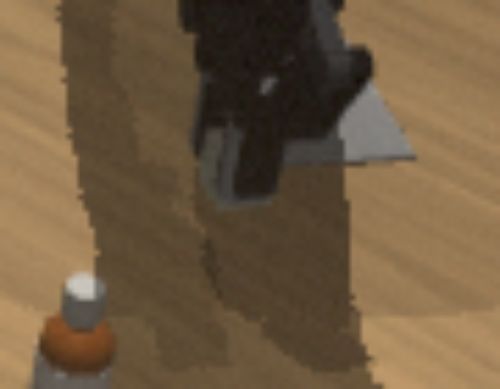

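```bash
python3 -m handwheel '{"gripper":[-1,-1,-1,-1,-1],"slide":[[0,0,0],[0,0,0],[0,0,0],[0,0,0],[0,0,0]],"yaw":[-0.115,-0.115,-0.115,-0.114,0]}' >/dev/null
python3 -m handwheel '{"gripper":[-1,-1,-1,-1,-1,-1,-1,-1],"slide":[[-16.1,-28.2,0],[-16.1,-28.2,0],[-16.1,-28.2,0],[-16.1,-28.2,0],[-16.1,-28.2,0],[-16.1,-28.2,0],[-16.1,-28.2,0],[-16.1,-28.2,0]],"yaw":[0,0,0,0,0,0,0,0]}'
python3 -m handwheel '{"gripper":[-1,-1,-1,-1,-1,-1,-1,-1],"slide":[[-16.1,-28.2,0],[-16.1,-28.2,0],[-16.1,-28.2,0],[-16.1,-28.2,0],[-16.1,-28.2,0],[-16.1,-28.2,0],[-16.1,-28.2,0],[0,0,0]],"yaw":[0,0,0,0,0,0,0,0]}'
python3 - <<'E'
from h import *
c=camera("scene"); cv2.imwrite("pics/k.png",cv2.resize(c["img"][150:255,225:355,::-1],(600,485)))
go(.634,-.0795,171.8,.0155)
E
```

```text
time: 26.25
ee_pos: [0.5493, 0.13, 0.0569]
tcp_rot: [-180.0, -0.0, 171.6]
wrist_force: [1.4, 0.5, -0.7]
opening: 0.0209
grasp_force: 39.3
time: 26.92
ee_pos: [0.6337, -0.0847, 0.0563]
tcp_rot: [-179.9, 0.0, 171.3]
wrist_force: [1.1, 0.1, -0.7]
opening: 0.0211
grasp_force: 39.3
turn -0.007 rad (-0.4 deg) then slide x -0.7 y 3.1 z 40.8 | now [ 0.6328 -0.0825  0.0563] 171.4 q6 1.2 t 26.97
```

View pics/k.png

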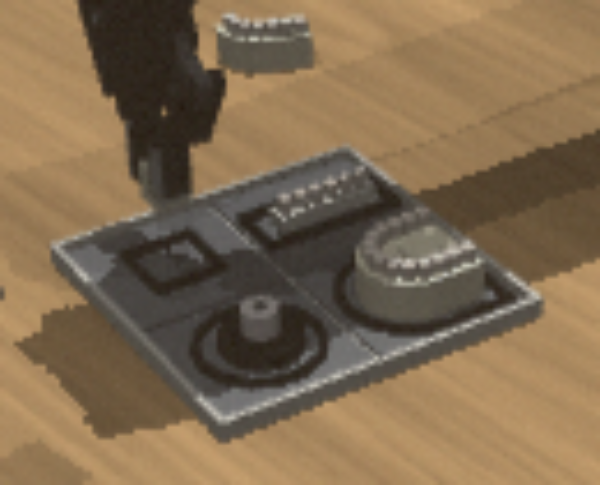

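The die is level over the square recess. I'll lower it, then trim.

```bash
python3 -m handwheel '{"gripper":[-1,-1,-1,-1,-1,-1],"slide":[[0,0,8],[0,0,8],[0,0,6],[0,0,3],[0,0,0],[0,0,0]],"yaw":[0,0,0,0,0,0]}'
python3 -c "
from h import *
go(.634,-.0795,171.8,.0155)"
```

```text
time: 27.47
ee_pos: [0.6324, -0.0792, 0.0321]
tcp_rot: [180.0, -0.0, 171.9]
wrist_force: [-0.0, -0.3, -0.0]
opening: 0.0206
grasp_force: 39.3
turn 0.001 rad (0.1 deg) then slide x -1.6 y -0.1 z 16.6 | now [ 0.6324 -0.0792  0.0321] 171.9 q6 1.0 t 27.47
```

```bash
python3 -m handwheel '{"gripper":[-1,-1,-1,-1,-1],"slide":[[-1.5,0,5],[0,0,5],[0,0,3],[0,0,2],[0,0,0]],"yaw":[0,0,0,0,0]}'
python3 -m handwheel '{"gripper":[-1,-1],"slide":[[0,0,1],[0,0,0]],"yaw":[0,0]}'
python3 -m handwheel '{"gripper":[-1,-1],"slide":[[0,0,1],[0,0,0]],"yaw":[0,0]}'
```

```text
time: 27.88
ee_pos: [0.6337, -0.08, 0.0165]
tcp_rot: [-180.0, -0.1, 171.8]
wrist_force: [-0.6, 0.5, -0.5]
opening: 0.021
grasp_force: 39.3
time: 28.05
ee_pos: [0.6341, -0.0801, 0.0163]
tcp_rot: [-180.0, 0.0, 171.8]
wrist_force: [0.1, 0.9, -0.4]
opening: 0.021
grasp_force: 39.3
time: 28.22
ee_pos: [0.6343, -0.0801, 0.0156]
tcp_rot: [180.0, 0.0, 171.8]
wrist_force: [0.0, -0.1, 0.2]
opening: 0.0209
grasp_force: 39.5
```

```bash
python3 -m handwheel '{"gripper":[-1],"slide":[[0,0,0.5]],"yaw":[0]}'
python3 -m handwheel '{"gripper":[0.2,0.2,0.2,0.2],"slide":[[0,0,0],[0,0,0],[0,0,0],[0,0,0]],"yaw":[0,0,0,0]}'
python3 -m handwheel '{"gripper":[0.2,0.2,0.2,0.2,0.2],"slide":[[0,0,-10],[0,0,-20],[0,0,-30],[0,0,-30],[0,0,-30]],"yaw":[0,0,0,0,0]}' >/dev/null
python3 -m handwheel '{"gripper":[0.2,0.2,0.2,0.2,0.2,0.2,0.2,0.2],"slide":[[20,-30,0],[20,-30,0],[20,-30,0],[20,-30,0],[20,-30,0],[20,-30,0],[20,-30,0],[0,-30,0]],"yaw":[0,0,0,0,0,0,0,0]}'
python3 -m handwheel '{"gripper":[0.2,0.2],"slide":[[0,-30,0],[0,-30,0]],"yaw":[0,0]}'
python3 - <<'E'
from h import *
a=[]
for n,b in (("top",(270,115,110,105)),("scene",(225,150,130,105))):
    c=camera(n); x,y,w,h=b; a.append(cv2.resize(c["img"][y:y+h,x:x+w,::-1],(400,375)))
cv2.imwrite("pics/l.png",np.hstack(a))
c=camera("top"); cv2.imwrite("pics/l_full.png",c["img"][:,:,::-1])
E
```

```text
time: 28.3
ee_pos: [0.6344, -0.0801, 0.0155]
tcp_rot: [180.0, 0.0, 171.8]
wrist_force: [-2.1, -0.3, 8.1]
opening: 0.0212
grasp_force: 40.3
time: 28.63
ee_pos: [0.6341, -0.08, 0.0147]
tcp_rot: [180.0, -0.0, 171.8]
wrist_force: [-0.2, 0.4, -0.7]
opening: 0.0511
grasp_force: 0.0
time: 29.72
ee_pos: [0.4585, -0.2984, 0.1364]
tcp_rot: [-180.0, 0.0, 171.8]
wrist_force: [0.5, 0.3, -0.1]
opening: 0.0515
grasp_force: 0.0
time: 29.88
ee_pos: [0.4522, -0.3586, 0.1361]
tcp_rot: [-180.0, 0.1, 171.8]
wrist_force: [1.0, -1.0, -0.2]
opening: 0.0514
grasp_force: 0.0
```

View pics/l.png

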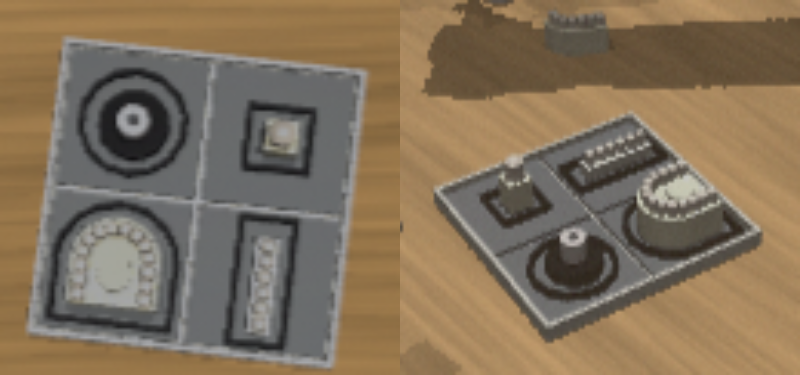

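All four pieces stand inside their recesses and the half model is where it was, so I'm handing in.

```bash
python3 -m handwheel '{"gripper":[0.2,0.2,0.2],"slide":[[0,0,0],[0,0,0],[0,0,0]],"yaw":[0,0,0]}' >/dev/null; python3 -c "
from workcell import ticket
print(ticket.job_done())"
```

```text
the job is handed in; nothing more can be done
None
```

I set the arch, die, hub plate and strip down in their own recesses and handed the job in at about 30 s; the half-arch and ring were not touched, and the hand-in returned no verdict.

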